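# Open the bayonet lid of a bench filter pot

## Robot

A 6-joint arm with a two-finger parallel gripper is mounted at the origin on the work surface. World frame = base frame: x ahead of the robot, y to its left, z up, the work surface at z = 0. Lengths are in mm, angles in rad, forces in N, time in s.
With the tool pointing down it reaches from about 275 to 1000 mm from the base axis. Payload 8.4 kg.
Tool frame: the origin (TCP) lies midway between the tips of the shut fingers; the grasp point (between the pads) lies 19 mm behind it; z points along the fingers, y is the line along which they close (so a half turn about z gives the same grasp; the last joint's range is limited). The gripper opens to 85 mm and grips with 20 to 120 N. Pads are 22 mm wide; open, the fingers measure 114 mm over their backs; the gripper's body (76 mm by 85 mm) begins 54 mm behind the grasp point. The pads swing forward as they close: fully open they stand 13 mm farther back than shut.
Start: joints at [-0.002, 0.353, 1.633, -0, 1.155, -0.002], TCP at [625.002, -0, 231.281] pointing down, gripper open.
Joint ranges: [-2.63, 2.63], [-0.92, 2.1], [0.06, 2.66], [-1.3, 4.44], [0, 2.69], [-3.02, 3.02]. Speed limits (rad/s): [2.22, 2.22, 2.79, 3.14, 3.14, 3.14].

## Interface

Orientations are given as [roll, pitch, yaw] about the fixed x, y, z axes, in that order (R = Rz(yaw) Ry(pitch) Rx(roll)).
In Python, from rig import telemetry, optics, r gives the robot as it stands.
- The arm moves only by the tool play_rows, never from a script. Its arguments are lists of equal length, an entry for each row: "dp": the shift along the tool's x, y, z in units of 40 mm (1.0 is 40 mm), a list of three; "rot": the turn, a rotation vector about the tool's x, y, z in units of 6 degrees (1.0 is 6 degrees), a list of three. In form: {"dp": [[tx, ty, tz], ...], "rot": [[ax, ay, az], ...]}. A call has 1 to 5 rows; each row is the pose to reach, as a shift and turn from the pose commanded when the call began, along the tool's axes at that moment; what a row does not reach only later rows make up. A row lasts 1/12 s, in which the tool goes at most 41.7 mm and 7.16 degrees, less where a joint would pass 70% of its speed; a pose out of reach is approached as far as the arm can. A call with a gripper value outside its range is refused whole. "fingers" is the opening, from 0 (shut) to 1 (fully open), set as the call begins (left out, the last holds). The fingers move at their own pace and stop on an object; "grip_force" is the grip in N (left out, the last holds). Time passes only in rows, so rows that repeat a pose let the fingers close. It gives the time, the measured TCP pose, the force, the opening and the grip force at its end, in the units of the state.
- telemetry.sense(): the state, without advancing time (a new reading comes with each control period).
- optics.grab_frame(name): name is "scene" or "side" or "wrist"; returns a dict with "color" (480x640x3 uint8, red, green, blue), "mtx" (3x3 intrinsics, pixels), "R" (3x3) and "t" (3): a world point X has camera coordinates R X + t; the wrist camera has in their place "mount" (4x4, takes a point from camera to tool coordinates, whose origin is the TCP and whose axes are the flange's). Camera axes: x right, y down, z forward; pixel columns grow to the right and rows downward; lengths in mm; the calibration is good to about 2 mm. A picture is of the moment at which its call begins: read the wrist's pose just before it. There is no depth.
- r.sign_off(): hands the job in; it is judged then, once.
The state is a dict: "clock": time; "qpos": joint angles; "qvel": joint speeds; "joint_efforts": joint torques, N m; "eef_pos": TCP position; "tcp_rot": TCP orientation; "contact_force": force on the tool from outside, world axes, zero at the start; "wrist_torque": the same for the moment, N m; "opening": opening from 0.0 (shut) to 1.0 (fully open); "grasp_force": force on a finger pad.
Only numpy, scipy, OpenCV 4.12 (cv2) and the standard library are available. Lean on these libraries where they do the work, as an engineer would, in place of code of your own. Each camera call takes 0.05 s, during which the arm holds its last target. There are 200 camera calls.

## Task

Open the filter pot: push the lid's arm round counter-clockwise (seen from above), past its sprung catch and on until the lid comes up against its end stop, then lift the lid straight off by the knob. Lower it, knob up, into the middle of the flat tray without dropping it, let go and back away; keep the lid level throughout and leave the other things on the bench where they are.

Things in the scene. Friction and masses are not known exactly. Their poses are not given: they have to be found in the camera images.
- pot: Grey round filter pot, 142 mm wide, bolted to the bench by a round foot 176 mm wide. Origin: on its axis, at bench height; z up; x is the direction in which the lid's arm points at the start, locked (within 0.04 rad).
- pot_collar (a point): On the pot's axis at the top of its steel collar, 122 mm above the bench; the lid's plate lies on it. Hidden under the lid the collar has two opposite slots with a hard stop each, differently placed every time: the stop is met when the arm has turned 0.7 to 1.65 rad counter-clockwise from the pot's x. At the stop, or up to 0.1 rad before it, the lid lifts out; elsewhere its lugs hold it down.
- pot_catch (a point): Top of the sprung steel catch on the outside of the pot, 95 mm from the axis, 0.27 rad counter-clockwise of the pot's x. Its ridge stands 6 mm in the way of the nub under the lid's arm, dips when the arm is pushed over it and snaps up behind: felt as a peak of about 8 to 14 N at the paddle. Passed when the arm is more than 0.42 rad from the pot's x.
- lid: The lid, 0.6 to 0.9 kg: a plate 148 mm wide, 9 mm thick; below it a plug 100 mm wide, 18 mm deep, with two lugs at its foot (120 mm over both), 2 mm play. Origin: on its axis, under the plug, 18 mm below the plate (104 mm above the bench at the start, 5 mm in the tray). z up, x along the arm. Clear of the collar when raised 22 mm. Turning takes 2 to 4 N at the paddle; it stays where left.
- lid_knob (a point): Centre of the round black knob on the lid's axis, 54 mm above the lid's origin, 27 mm above its plate. Knob 36 mm in diameter, 30 mm high (15 mm above and below this point), on a thin stem. It spins freely on the stem, so twisting it does not turn the lid: it is for lifting only. Axes as the lid's.
- lid_paddle (a point): Centre of the upright steel paddle at the end of the lid's arm, 132 mm from the lid's axis, 45 mm above the lid's origin. Paddle 36 mm along the arm, 14 mm thick, 34 mm high (17 mm above and below this point); push its side face. The flat arm below is 20 mm wide, its top 29 mm above the lid's origin. x outward along the arm, y counter-clockwise.
- tray: Flat square aluminium tray, 220 by 220 mm, rim 14 mm high, floor 5 mm thick, fixed on the bench. Origin: at its centre, at bench height.
- mug: White mug, 80 mm wide, 92 mm high, to the left of the work. Origin under its centre. Leave alone.
- spool: Copper-coloured spool, 68 mm wide, 60 mm high, beyond the work. Origin under its centre. Leave alone.
- carton: Cardboard box, 80 by 120 mm, 70 mm high, beyond the work. Origin under its centre. Leave alone.
- screwdriver: Screwdriver lying flat to the right of the work. Leave alone.
There are look-alikes about, which are no part of the job. What is shaped like the lid but red is not meant.

How it is judged (in metres and radians):
On the way, in this order (a step that is already met when the one before it is completed fails the run):
1. the lid's arm has been turned past the catch (angle between the x axis of lid and the x axis of pot, either way round above 0.42 rad), for 0.1 s.
2. the lid is lifted straight up, clear of the collar (z of lid in the frame of pot above 0.13 m and horizontal distance between lid and pot below 0.03 m), for 0.05 s.
At the end, for the whole second after the job is handed in: The lid stands knob up, flat on the floor of the tray (within 4 mm in height and 0.06 rad of level), its axis within 45 mm of the tray's centre, at rest and released (horizontal distance between lid and tray below 0.045 m and z of lid in the frame of tray below 0.009 m and angle between lid's own z axis and vertical below 0.06 rad and linear speed of lid below 0.02 m/s and contact force between the fingers and lid below 0.1 N); the robot touches nothing.
It fails at once if the lid is tipped more than 0.45 rad from level (angle between lid's own z axis and vertical above 0.45 rad).
It fails at once if the lid is dropped: faster than 0.7 m/s within 40 mm of the bench (height (world z) of lid below 0.04 m and linear speed of lid above 0.7 m/s).
It fails at once if the mug, spool, carton or screwdriver is moved more than 30 mm (distance of any of mug, spool, carton, screwdriver from where it was at the start of the episode above 0.03 m).
It also fails if it takes over 69 s, if anything falls off the work surface, if the arm or the gripper's body presses on something with over 40 N, if the wrist force passes 120 N, or if a joint passes its speed limit or range.

## Working session

There is one attempt and no reset: what is moved stays moved. The work goes in short steps, Python scripts to look and compute and a tool call to move; the robot and the scene stay as the last step left them, time stands still between calls to the robot, and variables do not carry over. Pictures are saved under pics/ and viewed, at most 10 in all, crops included, and the job is handed in when it is done.

Besides the shell and the picture viewer there is one more tool, called by a JSON object that holds its "method" and its "body". play_rows: Moves the arm, as the interface text tells. Its arguments: {"type":"object","properties":{"dp":{"type":"array"},"rot":{"type":"array"},"fingers":{"type":"number"},"grip_force":{"type":"number"}},"required":["dp","rot"]}

```bash
mkdir -p pics; cat > h.py <<'E'
import numpy as np, cv2
from rig import telemetry, optics, r
from scipy.spatial.transform import Rotation as Ro
def ray(f,u,v):
    d=f["R"].T@np.linalg.inv(f["mtx"])@np.array([u,v,1.]); c=-f["R"].T@f["t"]; return c,d
def atz(f,u,v,z):
    c,d=ray(f,u,v); return c+d*(z-c[2])/d[2]
def proj(f,X):
    p=f["mtx"]@(f["R"]@np.array(X,float)+f["t"]); return p[:2]/p[2]
E
python3 - <<'E'
from h import *
import pickle
print(telemetry.sense())
for n in("scene","side"):
    f=optics.grab_frame(n); pickle.dump(f,open(n+"0.pkl","wb"))
    cv2.imwrite(f"pics/{n}0.png",f["color"][:,:,::-1]); print(n,-f["R"].T@f["t"],f["R"][2])
E
```

```text
{'clock': 0.0, 'qpos': array([-2.39218646e-03,  3.53635984e-01,  1.63414284e+00,  3.33497173e-05,
        1.15518082e+00, -2.38928355e-03]), 'qvel': array([-0.00072992, -0.00019924,  0.00120323, -0.00032151, -0.00062273,
        0.00079612]), 'joint_efforts': array([-2.03471049e-03, -6.05236173e+01, -3.42063046e+01, -2.62302356e-04,
        9.48130677e-03,  3.61521288e-06]), 'eef_pos': array([6.24525992e+02, 1.64748271e-02, 2.30565548e+02]), 'tcp_rot': array([-3.14022574e+00, -3.37581811e-05,  1.57077991e+00]), 'contact_force': array([0.67370576, 0.08933519, 0.2419229 ]), 'wrist_torque': array([-0.00509081,  0.0350411 , -0.02682044]), 'grasp_force': 0.0, 'opening': 1.0020838829782972}
scene [1175.59029689 -752.73679969 1123.32221674] [-0.46513452  0.54317765 -0.69900495]
side [201.95997595 955.35018958 835.58919738] [ 0.26548743 -0.75869137 -0.59489816]
```

View pics/scene0.png

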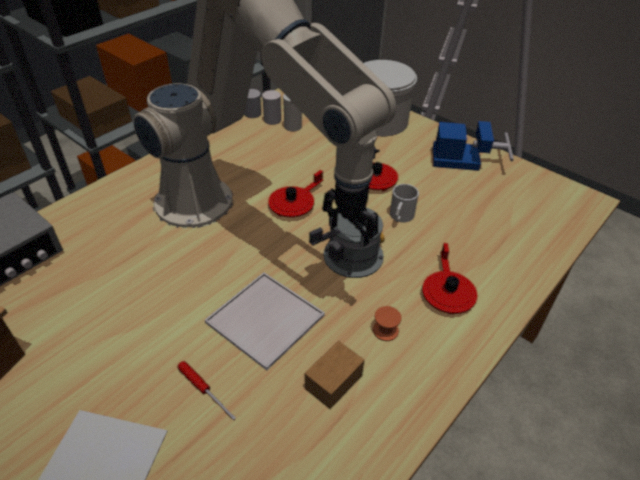

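View pics/side0.png

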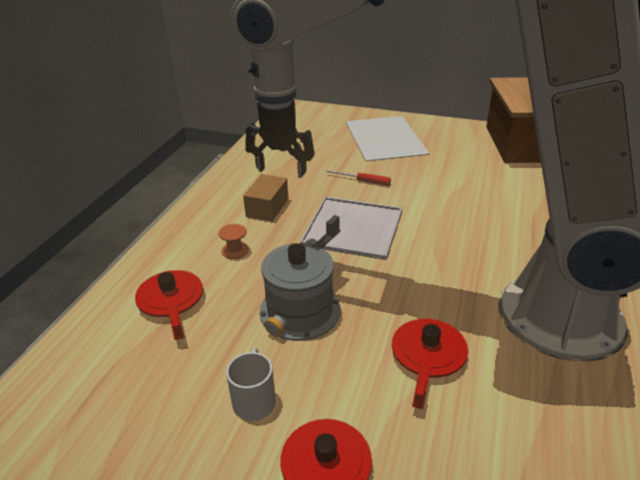

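The side view shows the knob at about (297,254), the paddle at about (333,226) and the pot foot centred near (300,310). The tray corners in the scene view are (264,276), (323,316), (267,364) and (207,320). I'll compute positions and zoom in.

```bash
python3 - <<'E'
from h import *
import pickle
s=pickle.load(open("side0.pkl","rb")); c=pickle.load(open("scene0.pkl","rb"))
k=atz(s,297,254,158); p=atz(s,333,226,149)
print("knob",k,"paddle",p,np.linalg.norm((p-k)[:2]),np.arctan2(*(p-k)[1::-1]))
# plate: grey ellipse fit: outline at z=131
print("scene paddle",atz(c,316,236,149))
q=np.array([atz(c,*x,14) for x in[(264,276),(323,316),(267,364),(207,320)]]);print(q.round(),q.mean(0))
q=np.array([atz(s,*x,14) for x in[(318,199),(402,208),(388,256)]]);print(q.round(),(q[0]+q[2])/2)
for n,x in dict(mug=(252,385),spool=(234,245),carton=(266,197)).items(): print(n,atz(s,*x,40))
print("sd",atz(s,330,173,10),atz(s,388,182,10))
a=cv2.resize(s["color"][190:345,235:365],None,fx=4.4,fy=3.85,interpolation=cv2.INTER_CUBIC)
a=cv2.resize(s["color"][190:340,240:400],(800,600)[:2] and (640,600),interpolation=cv2.INTER_CUBIC)
b=s["color"][190:340,240:400]
cv2.imwrite("pics/z0.png",cv2.convertScaleAbs(cv2.resize(b,(640,600),interpolation=cv2.INTER_CUBIC),alpha=1.6)[:,:,::-1])
E
```

```text
knob [534.72697373 154.44204526 158.        ] paddle [498.88238087  28.57886615 149.        ] 130.86777560757545 -1.8482413819013368
scene paddle [503.51474466  26.792968   149.        ]
[[ 411.  -83.   14.]
 [ 624.  -79.   14.]
 [ 619. -278.   14.]
 [ 412. -288.   14.]] [ 516.40929723 -181.92585895   14.        ]
[[ 637. -266.   14.]
 [ 404. -289.   14.]
 [ 393.  -73.   14.]] [ 514.84989343 -169.42087838   14.        ]
mug [536.30175186 396.34753507  40.        ]
spool [750.53884072  26.66692292  40.        ]
carton [ 761.90328521 -196.17180539   40.        ]
sd [ 650.94257697 -420.66497365   10.        ] [ 472.18393218 -418.71971219   10.        ]
```

View pics/z0.png

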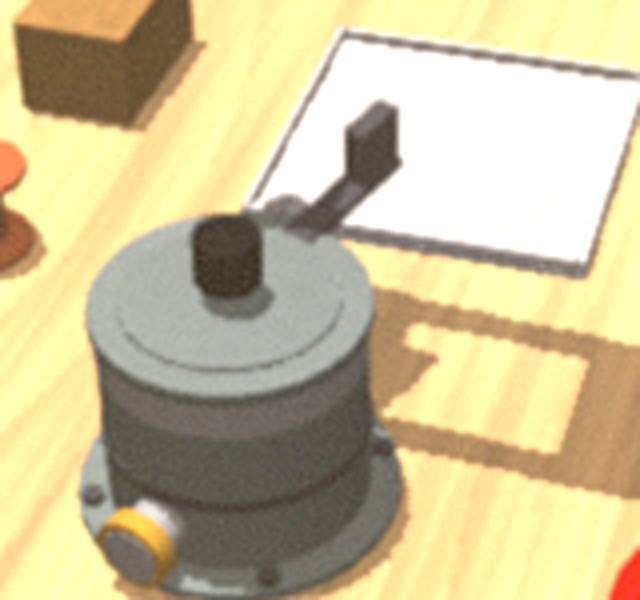

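The zoom confirms the knob at full-image (297,253.8) and the paddle at (333.2,226). The arm points to about −1.85 rad, towards −y. Next I go beside the paddle with the fingers shut.

{"method": "play_rows", "body": {"dp": [[0.2, -0.85, 0], [0.4, -1.7, 0], [0.6, -2.55, 0], [0.8, -3.4, 0], [1.0, -4.25, 0]], "rot": [[0, 0, 0.55], [0, 0, 1.1], [0, 0, 1.6], [0, 0, 2.1], [0, 0, 2.65]], "fingers": 0, "grip_force": 40}}

```text
clock: 0.52
eef_pos: [453.0, 40.1, 230.7]
tcp_rot: [-3.141, 0.0, 1.291]
contact_force: [-0.1, 0.3, 0.1]
opening: 0.294
grasp_force: 0.0
```

{"method": "play_rows", "body": {"dp": [[0, 0, 0], [0, 0, 0], [0, 0, 0], [0, 0, 0]], "rot": [[0, 0, 0], [0, 0, 0], [0, 0, 0], [0, 0, 0]]}}

```text
clock: 0.85
eef_pos: [456.1, 39.9, 231.5]
tcp_rot: [3.141, -0.0, 1.294]
contact_force: [0.3, 0.0, 0.4]
opening: -0.004
grasp_force: 0.0
```

```bash
python3 - <<'E'
from h import *
import pickle
s=telemetry.sense(); print(s["clock"],s["eef_pos"],s["tcp_rot"],s["opening"])
P=s["eef_pos"];R=Ro.from_euler("xyz",s["tcp_rot"]).as_matrix()
f=optics.grab_frame("wrist"); M=f["mount"]
W=np.eye(4);W[:3,:3]=R;W[:3,3]=P; C=W@M; f["R"]=C[:3,:3].T; f["t"]=-C[:3,:3].T@C[:3,3]
pickle.dump(f,open("w1.pkl","wb"));print("cam",C[:3,3],C[:3,2])
for n,X in dict(knob=(534.7,154.4,158),pad=(498.9,28.6,149),padtop=(498.9,28.6,166)).items(): print(n,proj(f,X))
cv2.imwrite("pics/w1.png",cv2.convertScaleAbs(f["color"],alpha=1.3)[:,:,::-1])
E
```

```text
0.85 [456.12419501  39.88863004 231.46283382] [ 3.14075530e+00 -2.17563381e-04  1.29361275e+00] -0.004355431837644742
cam [473.08520745 102.11473962 374.96991941] [-0.06980214 -0.24815114 -0.96620323]
knob [401.29607247   9.46167326]
pad [386.02018642 244.03372824]
padtop [391.28864024 251.74417829]
```

View pics/w1.png

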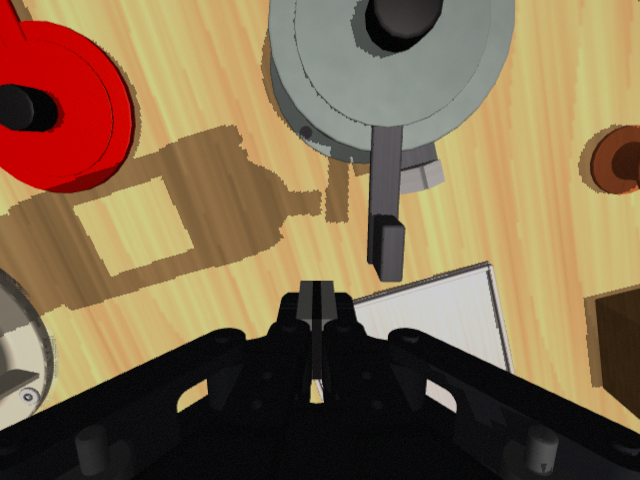

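The wrist view puts the paddle top at about (394,251) and the knob at about (402,15). Both are within a couple of mm of the predictions, so the pose is confirmed. Next I descend and approach the paddle.

{"method": "play_rows", "body": {"dp": [[0, 0, 0.5], [0, 0, 1.0], [0, 0, 1.5], [0, 0, 2.0], [0, 0, 2.25]], "rot": [[0, 0, 0], [0, 0, 0], [0, 0, 0], [0, 0, 0], [0, 0, 0]]}}

```text
clock: 1.32
eef_pos: [454.6, 39.7, 139.0]
tcp_rot: [-3.139, 0.001, 1.293]
contact_force: [-0.3, -0.3, -0.0]
opening: -0.002
grasp_force: 0.0
```

{"method": "play_rows", "body": {"dp": [[0, 0.0, 0], [0, 0.1, 0], [0, 0.25, 0], [0, 0.4, 0], [0, 0.5, 0]], "rot": [[0, 0, 0], [0, 0, 0], [0, 0, 0], [0, 0, 0], [0, 0, 0]]}}

```text
clock: 1.73
eef_pos: [476.2, 34.3, 142.4]
tcp_rot: [3.139, -0.001, 1.293]
contact_force: [-0.1, -0.4, -0.2]
opening: 0.002
grasp_force: 0.0
```

{"method": "play_rows", "body": {"dp": [[-0.009, 0.066, 0], [-0.017, 0.133, 0], [-0.024, 0.2, 0], [-0.029, 0.266, 0], [-0.033, 0.332, 0]], "rot": [[0, 0, -0.19], [0, 0, -0.38], [0, 0, -0.57], [0, 0, -0.76], [0, 0, -0.955]]}}

```text
clock: 2.15
eef_pos: [486.4, 29.5, 141.3]
tcp_rot: [-3.141, 0.0, 1.395]
contact_force: [-2.0, 0.0, 1.6]
opening: -0.001
grasp_force: 1.0
```

{"method": "play_rows", "body": {"dp": [[-0.009, 0.066, 0], [-0.017, 0.133, 0], [-0.024, 0.2, 0], [-0.029, 0.266, 0], [-0.033, 0.332, 0]], "rot": [[0, 0, -0.19], [0, 0, -0.38], [0, 0, -0.57], [0, 0, -0.76], [0, 0, -0.955]]}}

```text
clock: 2.57
eef_pos: [499.5, 25.8, 141.2]
tcp_rot: [-3.141, 0.0, 1.495]
contact_force: [-2.1, -2.1, 1.2]
opening: 0.001
grasp_force: 1.1
```

{"method": "play_rows", "body": {"dp": [[-0.009, 0.066, 0], [-0.017, 0.133, 0], [-0.024, 0.2, 0], [-0.029, 0.266, 0], [-0.033, 0.332, 0]], "rot": [[0, 0, -0.19], [0, 0, -0.38], [0, 0, -0.57], [0, 0, -0.76], [0, 0, -0.955]]}}

```text
clock: 2.98
eef_pos: [508.8, 23.2, 140.6]
tcp_rot: [-3.133, 0.0, 1.595]
contact_force: [-18.7, -2.5, 11.6]
opening: 0.003
grasp_force: 9.4
```

{"method": "play_rows", "body": {"dp": [[-0.009, 0.066, 0], [-0.017, 0.133, 0], [-0.024, 0.2, 0], [-0.029, 0.266, 0], [-0.033, 0.332, 0]], "rot": [[0, 0, -0.19], [0, 0, -0.38], [0, 0, -0.57], [0, 0, -0.76], [0, 0, -0.955]]}}

```text
clock: 3.4
eef_pos: [522.7, 22.1, 140.3]
tcp_rot: [-3.135, -0.0, 1.695]
contact_force: [-6.0, -0.9, 4.1]
opening: -0.003
grasp_force: 2.5
```

{"method": "play_rows", "body": {"dp": [[-0.009, 0.066, 0], [-0.017, 0.133, 0], [-0.024, 0.2, 0], [-0.029, 0.266, 0], [-0.033, 0.332, 0]], "rot": [[0, 0, -0.19], [0, 0, -0.38], [0, 0, -0.57], [0, 0, -0.76], [0, 0, -0.955]]}}

```text
clock: 3.82
eef_pos: [539.6, 22.8, 141.3]
tcp_rot: [-3.142, 0.0, 1.795]
contact_force: [-1.9, -1.1, 0.7]
opening: 0.003
grasp_force: 1.1
```

```bash
cat >> h.py <<'E'
def loc():
    s=telemetry.sense(); p=s["eef_pos"][:2]-[534.7,154.4]; a=s["tcp_rot"][2]-np.pi
    u=np.array([np.cos(a),np.sin(a)]);t=np.array([-u[1],u[0]])
    print("t",s["clock"],"rho",p@u,"tau",p@t,"ang",(a+1.848)%(2*np.pi),"tcp polar-turn",np.arctan2(p[1],p[0])+1.848+np.arcsin(20/132), "F",s["contact_force"],"tangF",s["contact_force"][:2]@t,"z",s["eef_pos"][2],"q",s["qpos"].round(2))
E
python3 -c "
from h import *
loc()"
```

```text
t 3.8167 rho 129.34107444176314 tau -24.512379080237952 ang 0.5018530773417955 tcp polar-turn 0.46665793663613153 F [-1.93131177 -1.10258332  0.72929364] tangF -2.1283988000900163 z 141.33388954682619 q [ 0.04  0.33  1.9  -0.    0.92 -0.18]
```

{"method": "play_rows", "body": {"dp": [[-0.011, 0.066, 0], [-0.021, 0.133, 0], [-0.03, 0.2, 0], [-0.038, 0.266, 0], [-0.044, 0.333, 0]], "rot": [[0, 0, -0.19], [0, 0, -0.38], [0, 0, -0.57], [0, 0, -0.76], [0, 0, -0.955]]}}

```text
clock: 4.23
eef_pos: [552.9, 24.1, 141.3]
tcp_rot: [-3.142, 0.0, 1.895]
contact_force: [-2.8, -2.7, 0.8]
opening: -0.005
grasp_force: 1.1
```

{"method": "play_rows", "body": {"dp": [[-0.011, 0.066, 0], [-0.021, 0.133, 0], [-0.03, 0.2, 0], [-0.038, 0.266, 0], [-0.044, 0.333, 0]], "rot": [[0, 0, -0.19], [0, 0, -0.38], [0, 0, -0.57], [0, 0, -0.76], [0, 0, -0.955]]}}

```text
clock: 4.65
eef_pos: [566.1, 26.8, 141.3]
tcp_rot: [3.142, 0.0, 1.995]
contact_force: [-1.7, -0.9, 0.2]
opening: 0.001
grasp_force: 1.0
```

{"method": "play_rows", "body": {"dp": [[-0.011, 0.066, 0], [-0.021, 0.133, 0], [-0.03, 0.2, 0], [-0.038, 0.266, 0], [-0.044, 0.333, 0]], "rot": [[0, 0, -0.19], [0, 0, -0.38], [0, 0, -0.57], [0, 0, -0.76], [0, 0, -0.955]]}}

```text
clock: 5.07
eef_pos: [579.0, 30.6, 141.3]
tcp_rot: [3.142, 0.0, 2.095]
contact_force: [-0.7, -1.8, -0.8]
opening: -0.0
grasp_force: 1.0
```

{"method": "play_rows", "body": {"dp": [[-0.011, 0.066, 0], [-0.021, 0.133, 0], [-0.03, 0.2, 0], [-0.038, 0.266, 0], [-0.044, 0.333, 0]], "rot": [[0, 0, -0.19], [0, 0, -0.38], [0, 0, -0.57], [0, 0, -0.76], [0, 0, -0.955]]}}

```text
clock: 5.48
eef_pos: [591.4, 35.8, 141.3]
tcp_rot: [3.141, 0.0, 2.195]
contact_force: [-0.8, -1.7, -0.9]
opening: 0.005
grasp_force: 1.0
```

{"method": "play_rows", "body": {"dp": [[-0.011, 0.066, 0], [-0.021, 0.133, 0], [-0.03, 0.2, 0], [-0.038, 0.266, 0], [-0.044, 0.333, 0]], "rot": [[0, 0, -0.19], [0, 0, -0.38], [0, 0, -0.57], [0, 0, -0.76], [0, 0, -0.955]]}}

```text
clock: 5.9
eef_pos: [603.2, 42.2, 141.3]
tcp_rot: [3.142, 0.0, 2.295]
contact_force: [-0.6, -1.9, -1.1]
opening: -0.003
grasp_force: 1.0
```

```bash
python3 -c "
from h import *
loc()"
```

```text
t 5.9 rho 129.48214358601393 tau -23.072821661110705 ang 1.0017468148583923 tcp polar-turn 0.9775055834955039 F [-0.63708149 -1.93119104 -1.10124545] tangF -1.7570287968892788 z 141.27846896752698 q [ 0.07  0.42  1.76  0.    0.97 -0.66]
```

{"method": "play_rows", "body": {"dp": [[-0.011, 0.066, 0], [-0.021, 0.133, 0], [-0.03, 0.2, 0], [-0.038, 0.266, 0], [-0.044, 0.333, 0]], "rot": [[0, 0, -0.19], [0, 0, -0.38], [0, 0, -0.57], [0, 0, -0.76], [0, 0, -0.955]]}}

```text
clock: 6.32
eef_pos: [614.4, 49.6, 141.3]
tcp_rot: [3.142, 0.0, 2.395]
contact_force: [-0.3, -1.7, -0.0]
opening: -0.004
grasp_force: 1.0
```

{"method": "play_rows", "body": {"dp": [[-0.011, 0.066, 0], [-0.021, 0.133, 0], [-0.03, 0.2, 0], [-0.038, 0.266, 0], [-0.044, 0.333, 0]], "rot": [[0, 0, -0.19], [0, 0, -0.38], [0, 0, -0.57], [0, 0, -0.76], [0, 0, -0.955]]}}

```text
clock: 6.73
eef_pos: [624.7, 58.3, 141.3]
tcp_rot: [3.142, 0.0, 2.495]
contact_force: [-0.5, -1.8, -0.4]
opening: 0.003
grasp_force: 1.0
```

{"method": "play_rows", "body": {"dp": [[-0.011, 0.066, 0], [-0.021, 0.133, 0], [-0.03, 0.2, 0], [-0.038, 0.266, 0], [-0.044, 0.333, 0]], "rot": [[0, 0, -0.19], [0, 0, -0.38], [0, 0, -0.57], [0, 0, -0.76], [0, 0, -0.955]]}}

```text
clock: 7.15
eef_pos: [634.1, 67.8, 141.3]
tcp_rot: [3.142, 0.0, 2.595]
contact_force: [-0.7, -1.5, -0.9]
opening: 0.001
grasp_force: 1.0
```

{"method": "play_rows", "body": {"dp": [[-0.011, 0.066, 0], [-0.021, 0.133, 0], [-0.03, 0.2, 0], [-0.038, 0.266, 0], [-0.044, 0.333, 0]], "rot": [[0, 0, -0.19], [0, 0, -0.38], [0, 0, -0.57], [0, 0, -0.76], [0, 0, -0.955]]}}

```text
clock: 7.57
eef_pos: [642.7, 77.8, 141.3]
tcp_rot: [-3.141, 0.001, 2.696]
contact_force: [0.5, -8.8, 0.2]
opening: -0.003
grasp_force: 4.2
```

{"method": "play_rows", "body": {"dp": [[-0.005, 0.033, 0], [-0.011, 0.066, 0], [-0.015, 0.1, 0], [-0.015, 0.1, 0]], "rot": [[0, 0, -0.1], [0, 0, -0.19], [0, 0, -0.28], [0, 0, -0.28]]}}

```text
clock: 7.9
eef_pos: [643.5, 78.3, 141.2]
tcp_rot: [-3.136, -0.001, 2.725]
contact_force: [-4.8, -17.7, 5.3]
opening: 0.004
grasp_force: 9.4
```

```bash
python3 -c "
from h import *
loc()"
```

```text
t 7.9 rho 130.3050694203012 tau -25.582607169947853 ang 1.431217757371728 tcp polar-turn 1.3894558456324622 F [ -4.75407965 -17.71062358   5.26547789] tangF -18.119076120858924 z 141.2436303464675 q [ 0.12  0.48  1.65 -0.01  1.01 -1.03]
```

The arm has reached the hard stop: it turned about 1.39 rad and the force rose to 18 N with almost no motion. I back off, raise the tool and check with the wrist camera.

{"method": "play_rows", "body": {"dp": [[0, -0.3, 0], [0, -0.6, 0], [0, -0.7, -0.7], [0, -0.7, -1.5], [0, -0.7, -2.25]], "rot": [[0, 0, 0], [0, 0, 0], [0, 0, 0], [0, 0, 0], [0, 0, 0]]}}

```text
clock: 8.32
eef_pos: [632.6, 55.5, 232.1]
tcp_rot: [3.141, -0.001, 2.723]
contact_force: [0.4, -0.9, -0.2]
opening: -0.005
grasp_force: 0.0
```

{"method": "play_rows", "body": {"dp": [[0, 0, 0], [0, 0, 0], [0, 0, 0]], "rot": [[0, 0, 1], [0, 0, 2], [0, 0, 3]], "fingers": 1}}

```text
clock: 8.57
eef_pos: [633.4, 55.9, 232.2]
tcp_rot: [3.14, 0.001, 2.404]
contact_force: [-0.1, -0.5, 0.5]
opening: 0.418
grasp_force: 0.0
```

{"method": "play_rows", "body": {"dp": [[0, 0, 0], [0, 0, 0], [0, 0, 0], [0, 0, 0], [0, 0, 0]], "rot": [[0, 0, 1.1], [0, 0, 2.2], [0, 0, 3.3], [0, 0, 4.4], [0, 0, 5.5]]}}

```text
clock: 8.98
eef_pos: [633.1, 55.9, 231.3]
tcp_rot: [3.141, -0.001, 1.827]
contact_force: [-0.8, -0.3, -0.4]
opening: 1.001
grasp_force: 0.0
```

{"method": "play_rows", "body": {"dp": [[0, 0, 0], [0, 0, 0], [0, 0, 0], [0, 0, 0], [0, 0, 0]], "rot": [[0, 0, 1.1], [0, 0, 2.2], [0, 0, 3.3], [0, 0, 4.4], [0, 0, 5.5]]}}

```text
clock: 9.4
eef_pos: [633.1, 55.9, 231.3]
tcp_rot: [-3.142, -0.001, 1.251]
contact_force: [0.5, -0.1, 0.6]
opening: 1.001
grasp_force: 0.0
```

{"method": "play_rows", "body": {"dp": [[0, 0, 0], [0, 0, 0], [0, 0, 0], [0, 0, 0]], "rot": [[0, 0, 1.1], [0, 0, 1.1], [0, 0, 1.1], [0, 0, 1.1]]}}

```text
clock: 9.73
eef_pos: [633.2, 55.8, 231.3]
tcp_rot: [-3.142, -0.0, 1.145]
contact_force: [1.0, 0.3, -0.0]
opening: 0.999
grasp_force: 0.0
```

```bash
cat >> h.py <<'E'
def tool(X):
    s=telemetry.sense(); R=Ro.from_euler("xyz",s["tcp_rot"]).as_matrix()
    print(s["clock"],s["eef_pos"],s["tcp_rot"],"F",s["contact_force"],s["opening"],"units",(R.T@(np.array(X)-s["eef_pos"])/40).round(3))
def wrist():
    s=telemetry.sense(); f=optics.grab_frame("wrist")
    W=np.eye(4);W[:3,:3]=Ro.from_euler("xyz",s["tcp_rot"]).as_matrix();W[:3,3]=s["eef_pos"]; C=W@f["mount"]; f["R"]=C[:3,:3].T; f["t"]=-C[:3,:3].T@C[:3,3]
    return f
E
python3 - <<'E'
from h import *
tool([534.7,154.4,231])
f=optics.grab_frame("side")
cv2.imwrite("pics/s2.png",cv2.convertScaleAbs(cv2.resize(f["color"][180:340,210:410],(750,600),interpolation=cv2.INTER_CUBIC),alpha=1.5)[:,:,::-1])
E
```

```text
9.7333 [633.1806004   55.84780121 231.3048118 ] [-3.14154365e+00 -3.50309727e-04  1.14538184e+00] F [ 0.95620206  0.27834117 -0.00543983] 0.9990497564629022 units [ 1.228 -3.259  0.008]
```

View pics/s2.png

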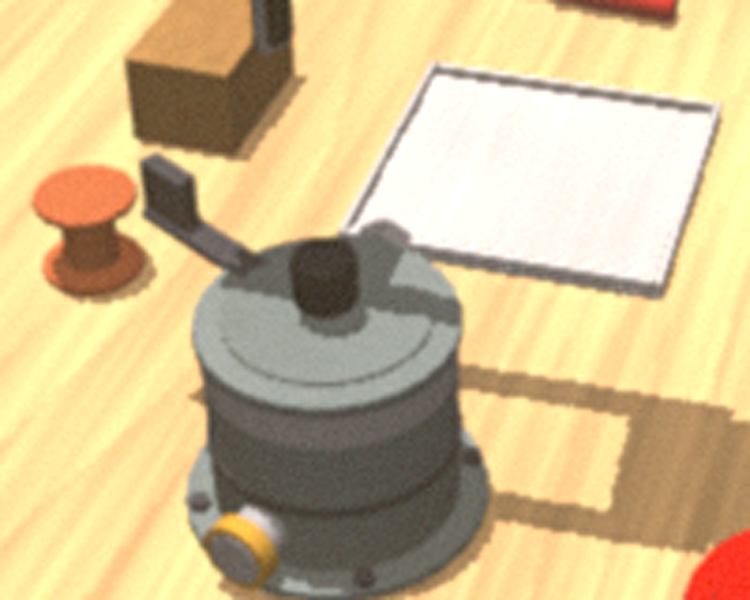

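The side picture shows the lid's arm swung round, with its paddle at about (256,231) full-image and the knob still at (297,254). I move over the knob and descend.

{"method": "play_rows", "body": {"dp": [[0.25, -0.65, 0], [0.5, -1.3, 0], [0.75, -1.95, 0], [1.0, -2.6, 0], [1.23, -3.26, 0]], "rot": [[0, 0, 0], [0, 0, 0], [0, 0, 0], [0, 0, 0], [0, 0, 0]]}}

```text
clock: 10.2
eef_pos: [534.3, 155.6, 231.3]
tcp_rot: [3.142, -0.0, 1.144]
contact_force: [0.4, 0.7, 1.4]
opening: 0.997
grasp_force: 0.0
```

{"method": "play_rows", "body": {"dp": [[0, 0, 0], [0, 0, 0], [0, 0, 0]], "rot": [[0, 0, 0], [0, 0, 0], [0, 0, 0]]}}

```text
clock: 10.45
eef_pos: [535.7, 154.8, 231.6]
tcp_rot: [3.141, -0.0, 1.143]
contact_force: [0.2, 0.8, 0.8]
opening: 0.998
grasp_force: 0.0
```

```bash
python3 - <<'E'
from h import *
f=wrist(); tool([534.7,154.4,138])
print("knob top pred",proj(f,[534.7,154.4,173]),"centre",proj(f,[534.7,154.4,158]), "pad",proj(f,[534.7+132*np.cos(-.46),154.4+132*np.sin(-.46),166]))
cv2.imwrite("pics/w3.png",cv2.convertScaleAbs(f["color"],alpha=1.4)[:,:,::-1])
g=optics.grab_frame("side")
q=np.array([atz(g,x/3.75+210,y/3.75+180,14) for x,y in[(433,65),(718,103),(661,293),(347,230)]]);print(q.round(),q.mean(0))
p=atz(g,255.9,231.2,149);print(p,np.arctan2(p[1]-154.4,p[0]-534.7))
E
```

```text
10.5 [535.93236471 154.49132682 231.45862904] [ 3.14085767e+00 -2.99285094e-04  1.14231457e+00] F [ 0.47253864 -0.61261638 -0.10186086] 0.9960318902829711 units [-0.016 -0.029  2.336]
knob top pred [315.88871442 257.82862526] centre [315.89732807 250.39283776] pad [535.03114126 260.90124023]
[[ 619. -280.   14.]
 [ 406. -291.   14.]
 [ 395.  -64.   14.]
 [ 610.  -68.   14.]] [ 507.65069855 -175.6550582    14.        ]
[651.69252869  95.29995856 149.        ] -0.46776773440951047
```

View pics/w3.png

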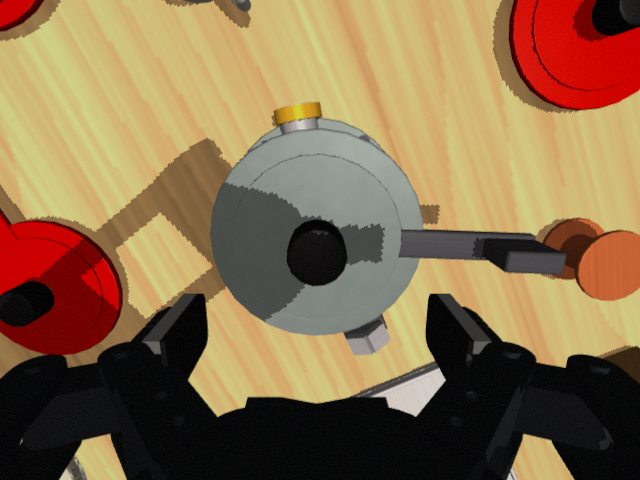

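The wrist view shows the knob top at (318,258), against a predicted (316,258), centred between the fingers. The lid's arm lies along the closing line. I descend and grip.

{"method": "play_rows", "body": {"dp": [[0, -0.02, 0.55], [0, -0.02, 1.1], [0, -0.02, 1.65], [0, -0.02, 2.1], [0, -0.02, 2.34]], "rot": [[0, 0, 0], [0, 0, 0], [0, 0, 0], [0, 0, 0], [0, 0, 0]]}}

```text
clock: 10.97
eef_pos: [534.0, 154.1, 135.4]
tcp_rot: [-3.14, 0.002, 1.141]
contact_force: [0.3, -1.3, -0.3]
opening: 0.998
grasp_force: 0.0
```

{"method": "play_rows", "body": {"dp": [[0, 0, 0], [0, 0, 0], [0, 0, 0]], "rot": [[0, 0, 0], [0, 0, 0], [0, 0, 0]]}}

```text
clock: 11.22
eef_pos: [535.4, 155.2, 138.7]
tcp_rot: [3.14, -0.001, 1.141]
contact_force: [0.5, 0.0, -0.6]
opening: 0.998
grasp_force: 0.0
```

{"method": "play_rows", "body": {"dp": [[0, 0, 0], [0, 0, 0], [0, 0, 0], [0, 0, 0], [0, 0, 0]], "rot": [[0, 0, 0], [0, 0, 0], [0, 0, 0], [0, 0, 0], [0, 0, 0]], "fingers": 0, "grip_force": 80}}

```text
clock: 11.63
eef_pos: [535.1, 155.3, 138.6]
tcp_rot: [3.14, -0.001, 1.142]
contact_force: [-0.5, -0.9, 5.5]
opening: 0.401
grasp_force: 79.0
```

{"method": "play_rows", "body": {"dp": [[0, 0, 0], [0, 0, 0], [0, 0, 0]], "rot": [[0, 0, 0], [0, 0, 0], [0, 0, 0]]}}

```text
clock: 11.88
eef_pos: [535.0, 155.3, 138.6]
tcp_rot: [3.14, -0.001, 1.142]
contact_force: [-0.3, -0.7, 6.4]
opening: 0.404
grasp_force: 79.1
```

{"method": "play_rows", "body": {"dp": [[0, 0, -0.05], [0, 0, -0.1], [0, 0, -0.16], [0, 0, -0.23], [0, 0, -0.3]], "rot": [[0, 0, 0], [0, 0, 0], [0, 0, 0], [0, 0, 0], [0, 0, 0]]}}

```text
clock: 12.3
eef_pos: [534.0, 155.1, 149.5]
tcp_rot: [-3.141, 0.001, 1.142]
contact_force: [0.1, 0.3, -7.4]
opening: 0.405
grasp_force: 80.2
```

{"method": "play_rows", "body": {"dp": [[0, 0, -0.2], [0, 0, -0.45], [0, 0, -0.75], [0, 0, -1.05], [0, 0, -1.3]], "rot": [[0, 0, 0], [0, 0, 0], [0, 0, 0], [0, 0, 0], [0, 0, 0]]}}

```text
clock: 12.72
eef_pos: [535.0, 155.3, 203.8]
tcp_rot: [3.14, -0.001, 1.142]
contact_force: [-0.2, -0.7, -6.8]
opening: 0.402
grasp_force: 80.4
```

{"method": "play_rows", "body": {"dp": [[0, 0, 0], [0, 0, 0], [0, 0, 0]], "rot": [[0, 0, 0], [0, 0, 0], [0, 0, 0]]}}

```text
clock: 12.97
eef_pos: [534.1, 155.1, 201.5]
tcp_rot: [-3.141, 0.0, 1.141]
contact_force: [-0.0, -0.1, -7.7]
opening: 0.401
grasp_force: 80.4
```

```bash
python3 - <<'E'
from h import *
tool([513,-178,200])
g=optics.grab_frame("side")
cv2.imwrite("pics/s4.png",cv2.convertScaleAbs(cv2.resize(g["color"][120:340,190:410],(600,600),interpolation=cv2.INTER_CUBIC),alpha=1.5)[:,:,::-1])
E
```

```text
12.9667 [534.13336368 155.08535103 201.51377844] [-3.14130843e+00  2.42061461e-04  1.14147004e+00] F [-0.03761388 -0.05743443 -7.70812674] 0.40096612939024373 units [-7.791  2.986  0.039]
```

View pics/s4.png

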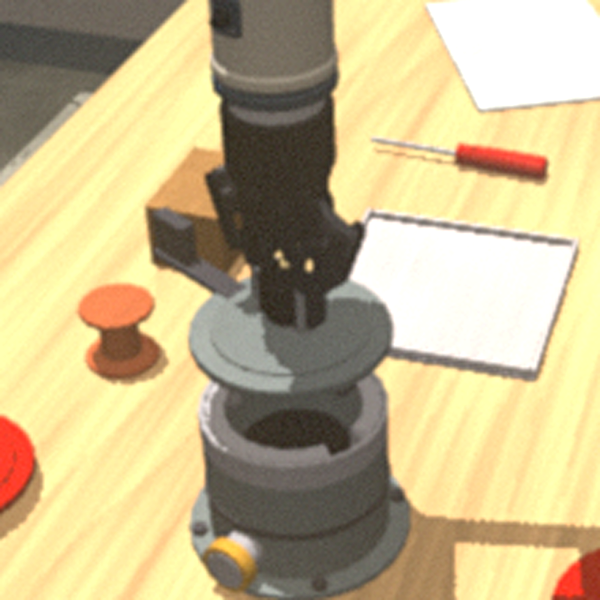

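The lid hangs level above the collar, and the force shows about 0.75 kg. Now I carry it to the tray smoothly.

{"method": "play_rows", "body": {"dp": [[-0.15, 0.06, 0], [-0.47, 0.18, 0], [-0.94, 0.36, 0], [-1.48, 0.57, 0], [-2.03, 0.78, 0]], "rot": [[0, 0, 0], [0, 0, 0], [0, 0, 0], [0, 0, 0], [0, 0, 0]]}}

```text
clock: 13.43
eef_pos: [528.4, 66.6, 201.2]
tcp_rot: [-3.141, 0.001, 1.142]
contact_force: [-0.5, -0.2, -7.2]
opening: 0.404
grasp_force: 80.4
```

{"method": "play_rows", "body": {"dp": [[-0.55, 0.21, 0], [-1.09, 0.42, 0], [-1.64, 0.63, 0], [-2.18, 0.84, 0], [-2.73, 1.05, 0]], "rot": [[0, 0, 0], [0, 0, 0], [0, 0, 0], [0, 0, 0], [0, 0, 0]]}}

```text
clock: 13.85
eef_pos: [520.8, -50.6, 201.3]
tcp_rot: [-3.141, 0.001, 1.141]
contact_force: [0.8, -0.2, -7.0]
opening: 0.402
grasp_force: 80.4
```

{"method": "play_rows", "body": {"dp": [[-0.55, 0.21, 0], [-1.09, 0.42, 0], [-1.56, 0.6, 0], [-1.95, 0.75, 0], [-2.26, 0.87, 0]], "rot": [[0, 0, 0], [0, 0, 0], [0, 0, 0], [0, 0, 0], [0, 0, 0]]}}

```text
clock: 14.27
eef_pos: [514.7, -147.4, 201.3]
tcp_rot: [-3.141, 0.001, 1.14]
contact_force: [0.5, -0.1, -7.6]
opening: 0.401
grasp_force: 80.4
```

{"method": "play_rows", "body": {"dp": [[-0.3, 0.11, 0], [-0.5, 0.2, 0], [-0.7, 0.27, 0], [-0.78, 0.29, 0], [-0.78, 0.29, 0]], "rot": [[0, 0, 0], [0, 0, 0], [0, 0, 0], [0, 0, 0], [0, 0, 0]]}}

```text
clock: 14.68
eef_pos: [513.2, -178.7, 201.6]
tcp_rot: [-3.141, 0.0, 1.141]
contact_force: [0.0, -0.3, -7.5]
opening: 0.401
grasp_force: 80.4
```

```bash
python3 - <<'E'
from h import *
tool([513,-178,39.6])
g=optics.grab_frame("scene")
cv2.imwrite("pics/c5.png",cv2.convertScaleAbs(cv2.resize(g["color"][180:400,160:400],(654,600),interpolation=cv2.INTER_CUBIC),alpha=1.5)[:,:,::-1])
E
```

```text
14.6833 [ 513.19091371 -178.7078998   201.6050972 ] [-3.14142731e+00  3.90432069e-05  1.14102880e+00] F [ 5.89927216e-03 -2.92785305e-01 -7.49677351e+00] 0.40126080342903475 units [ 0.014 -0.011  4.05 ]
```

View pics/c5.png

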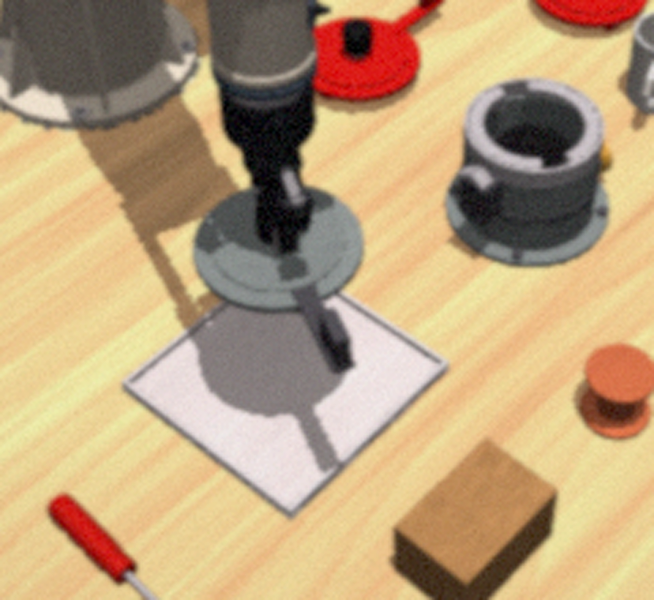

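The lid is level over the tray, with its shadow inside. I lower it.

{"method": "play_rows", "body": {"dp": [[0, 0, 0.2], [0, 0, 0.5], [0, 0, 0.85], [0, 0, 1.2], [0, 0, 1.55]], "rot": [[0, 0, 0], [0, 0, 0], [0, 0, 0], [0, 0, 0], [0, 0, 0]]}}

```text
clock: 15.15
eef_pos: [513.3, -177.4, 138.6]
tcp_rot: [-3.141, -0.0, 1.142]
contact_force: [-0.8, 0.2, -7.1]
opening: 0.398
grasp_force: 80.5
```

{"method": "play_rows", "body": {"dp": [[0, 0, 0.35], [0, 0, 0.7], [0, 0, 1.05], [0, 0, 1.4], [0, 0, 1.7]], "rot": [[0, 0, 0], [0, 0, 0], [0, 0, 0], [0, 0, 0], [0, 0, 0]]}}

```text
clock: 15.57
eef_pos: [513.1, -177.5, 70.3]
tcp_rot: [-3.141, -0.0, 1.142]
contact_force: [0.1, -0.1, -8.7]
opening: 0.403
grasp_force: 80.5
```

{"method": "play_rows", "body": {"dp": [[0, 0, 0.2], [0, 0, 0.35], [0, 0, 0.5], [0, 0, 0.6], [0, 0, 0.65]], "rot": [[0, 0, 0], [0, 0, 0], [0, 0, 0], [0, 0, 0], [0, 0, 0]]}}

```text
clock: 15.98
eef_pos: [513.4, -178.3, 45.4]
tcp_rot: [3.142, -0.0, 1.141]
contact_force: [0.2, 0.8, -7.1]
opening: 0.403
grasp_force: 80.5
```

{"method": "play_rows", "body": {"dp": [[0, 0, 0.03], [0, 0, 0.06], [0, 0, 0.09], [0, 0, 0.09]], "rot": [[0, 0, 0], [0, 0, 0], [0, 0, 0], [0, 0, 0]]}}

```text
clock: 16.32
eef_pos: [513.4, -178.3, 42.2]
tcp_rot: [3.141, -0.0, 1.141]
contact_force: [-0.4, 0.3, -7.8]
opening: 0.403
grasp_force: 80.5
```

{"method": "play_rows", "body": {"dp": [[0, 0, 0.03], [0, 0, 0.06], [0, 0, 0.08], [0, 0, 0.08]], "rot": [[0, 0, 0], [0, 0, 0], [0, 0, 0], [0, 0, 0]]}}

```text
clock: 16.65
eef_pos: [513.5, -178.4, 39.7]
tcp_rot: [3.141, 0.0, 1.141]
contact_force: [-3.1, 0.9, 3.9]
opening: 0.398
grasp_force: 81.7
```

The lid has touched down: the force went from −7.8 to +3.9 N. I release it and back away.

{"method": "play_rows", "body": {"dp": [[0, 0, 0], [0, 0, 0], [0, 0, 0], [0, 0, 0], [0, 0, 0]], "rot": [[0, 0, 0], [0, 0, 0], [0, 0, 0], [0, 0, 0], [0, 0, 0]], "fingers": 1}}

```text
clock: 17.07
eef_pos: [513.6, -178.4, 39.0]
tcp_rot: [3.141, -0.0, 1.141]
contact_force: [-0.2, -0.8, 0.4]
opening: 0.999
grasp_force: 0.0
```

{"method": "play_rows", "body": {"dp": [[0, 0, 0], [0, 0, -0.1], [0, 0, -0.3], [0, 0, -0.7], [0, 0, -1.3]], "rot": [[0, 0, 0], [0, 0, 0], [0, 0, 0], [0, 0, 0], [0, 0, 0]]}}

```text
clock: 17.48
eef_pos: [512.1, -177.8, 90.5]
tcp_rot: [-3.139, 0.0, 1.142]
contact_force: [0.4, -0.0, -0.0]
opening: 0.998
grasp_force: 0.0
```

{"method": "play_rows", "body": {"dp": [[0, 0, -0.7], [0, 0, -1.4], [0, 0, -2.1], [0, 0, -2.8], [0, 0, -3.0]], "rot": [[0, 0, 0], [0, 0, 0], [0, 0, 0], [0, 0, 0], [0, 0, 0]]}}

```text
clock: 17.9
eef_pos: [515.3, -179.0, 216.0]
tcp_rot: [3.135, -0.001, 1.141]
contact_force: [1.2, 0.4, 0.5]
opening: 0.999
grasp_force: 0.0
```

{"method": "play_rows", "body": {"dp": [[0, 0, 0], [0, 0, 0], [0, 0, 0], [0, 0, 0], [0, 0, 0]], "rot": [[0, 0, 0], [0, 0, 0], [0, 0, 0], [0, 0, 0], [0, 0, 0]]}}

```text
clock: 18.32
eef_pos: [512.6, -178.0, 209.5]
tcp_rot: [-3.139, 0.0, 1.141]
contact_force: [0.8, -1.0, 0.4]
opening: 1.001
grasp_force: 0.0
```

```bash
python3 - <<'E'
from h import *
tool([513,-178,39.6])
g=optics.grab_frame("side")
cv2.imwrite("pics/s6.png",cv2.convertScaleAbs(cv2.resize(g["color"][110:330,190:430],(654,600),interpolation=cv2.INTER_CUBIC),alpha=1.5)[:,:,::-1])
print("knob",proj(g,[513,-178,59]))
E
```

```text
18.3167 [ 512.58399128 -178.02814949  209.48085716] [-3.13912670e+00  2.25163038e-04  1.14145224e+00] F [ 0.78350517 -0.99159054  0.411202  ] 1.0012725904591984 units [0.006 0.02  4.247]
knob [352.24402377 209.27933867]
```

View pics/s6.png

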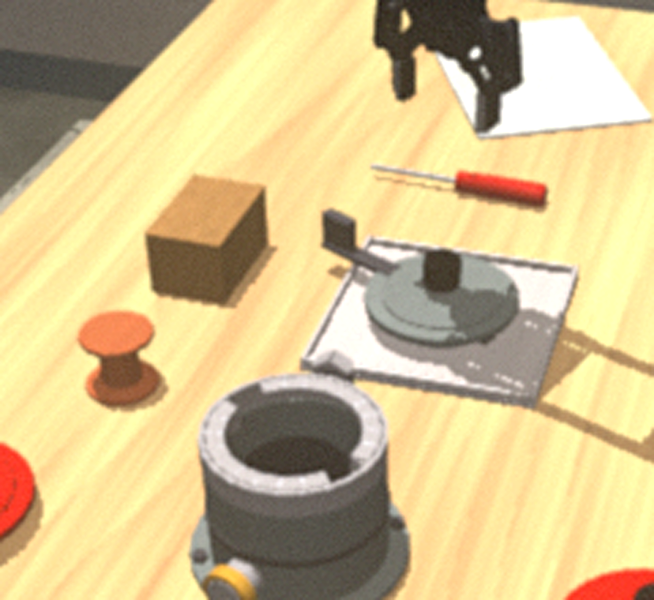

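The lid lies flat, knob up, near the tray's middle: the knob is at crop (442,270), about (352,209) in the full image, exactly as predicted. The gripper is clear and the other objects are where they were. I hand the job in.

```bash
python3 -c "
from h import *
print(r.sign_off())"
```

```text
the job is handed in; nothing more can be done
None
```

I opened the pot, set the lid level and knob up near the middle of the tray, let go of it and handed the job in at about 18 s; sign-off gave no verdict.

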